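# Set the feed valve of the membrane test cell

## Task

Get the water feed of the membrane test cell ready: first unscrew the tank's vent cap as far as it will go (a little under a quarter turn, anticlockwise) so that the tank can draw air, and leave it so. Then wind the valve's handwheel clockwise by its crank knob until it is shut against its stop, and back it off exactly two full turns. Finish while still gripping the crank knob, holding the wheel still at that setting; leave the bottle, cup and mould beside the rig where they are.

Things in the scene. Friction and masses are not known exactly. Their poses are not given: they have to be found in the camera images.
- rig: Fixed feed rig: base plate 150 x 560 x 10 mm, long side along rig y; white tank (110 in x, 150 in y, top at z 135) on the -y side, brass wheel valve in the middle, low round steel test cell (130 mm across, top at z 62) at the +y end. Origin on the bench midway between the cap axis (x 0, y -110 mm) and the wheel axis (x 0, y +110 mm); z up. Turned up to 20 degrees either way; immovable.
- vent_cap (a joint): Turn of the tank's vent cap about its upright axis, rad: 0 tight, growing as it is unscrewed (anticlockwise seen from above) to a stop at 1.45; starts at 0 to 0.2. The cap does not rise or come off, and stays where it is left. Drag about 0.06 N m.
- vent_cap_top (a point): Centre of the top face of the vent cap, 178 mm above the bench: a round ribbed grey cap, 44 mm across, 25 mm tall, with a 3 mm ridge across its top. Below it a shallow conical shoulder (90 mm across at its foot, 18 mm high with the neck) joins the flat tank top at z 135. It can be gripped from above at any yaw.
- tank_top (a point): Centre of the flat top of the tank, on the cap's axis, 135 mm above the bench.
- handwheel (a joint): Turn of the valve wheel about its upright axis, rad: 0 shut (hard stop), growing as it opens (anticlockwise from above), 6.283 a turn, to a stop at 25.1. Starts 1.5 to 5.5 open, under one turn. At 0 and at each full turn the crank knob stands on the wheel's +y side (rig frame), towards the test cell. Steady drag 0.15 N m (3 N at the knob); stays where it is left.
- wheel_centre (a point): Fixed point on the wheel's axis, 118 mm above the bench, level with the underside of the crank knob. The steel handwheel around it has three spokes and a rim 112 mm in outer diameter and 12 mm thick, rim top at 116 mm; hub top at 118 mm.
- crank_knob: Crank knob: upright white plastic cylinder, 22 mm across, 45 mm tall, on the wheel's rim, its axis 50 mm from the wheel's axis. Origin at the centre of its underside, 118 mm above the bench (top at 163 mm). It spins freely about its own axis, so a gripper pinching it from above can carry it round the circle without turning.
- sample_bottle: Loose white plastic bottle, 64 mm across, 150 mm tall, standing beyond the rig; to be left alone. Origin at the centre of its underside.
- steel_mould: Loose open steel mould with three troughs, 100 x 160 x 35 mm, lying beyond the rig; to be left alone. Origin at the centre of its underside.
- paper_cup: Loose small white cup, 72 mm across the rim, 80 mm tall, standing past the tank end of the rig; to be left alone. Origin at the centre of its underside.

How it is judged:
By the outcome, as a careful person would: the job done as asked, in the order asked, and still so for the second after the job is handed in, while the arm keeps its last pose, push and grip.
It also fails if it takes over 64 s, if anything falls off the work surface, if the arm or the gripper's body presses on something with over 40 N, if the wrist force passes 120 N, or if a joint passes its speed limit or range.

## Robot

A 6-joint arm with a two-finger parallel gripper is mounted at the origin on the work surface. World frame = base frame: x ahead of the robot, y to its left, z up, the work surface at z = 0. Lengths are in m, angles in degrees, forces in N, time in s.
With the tool pointing down it reaches from about 0.4 to 0.825 m from the base axis. Payload 7 kg.
Tool frame: the origin (TCP) lies between the finger pads, 19 mm behind the fingertips; this is the grasp point; z points along the fingers, y is the line along which they close (so a half turn about z gives the same grasp; the last joint's range is limited). The gripper opens to 88 mm and grips with 3 to 60 N. Pads are 19 mm wide; open, the fingers measure 130 mm over their backs; the gripper's body (78 mm by 193 mm) begins 47 mm behind the grasp point.
Start: joints at [-59.926, 20.546, 0.682, 0, -70.136, -16.507], TCP at [0.158, -0.656, 0.245] pointing down, gripper open.
Joint ranges: [-176.03, 176.03], [-82.01, 121.73], [-58.28, 71.71], [-173.87, 95.51], [-174.79, -0.11], [-173.66, 173.66]. Speed limits (degrees/s): [136.94, 136.94, 172.46, 180, 180, 180].

## Interface

Orientations are given as [roll, pitch, yaw] about the fixed x, y, z axes, in that order (R = Rz(yaw) Ry(pitch) Rx(roll)).
In Python, from plant import r gives the robot as it stands.
- The arm moves only by the tool carry_out, never from a script. Its argument "targets" is a list of rows, each a list of 6 numbers: the shift along the tool's x, y, z scaled (see below), then the turn, a rotation vector about the tool's x, y, z scaled (see below). A call has 1 to 5 rows; each row shifts and turns the commanded pose from where the row before left it, along the tool's axes as they then stand; what a row does not reach is not made up. The controller multiplies each number of a shift by 0.5 m and each number of a turn by 60 degrees. A row lasts 1/8 s, in which the tool goes at most 62.5 mm and 10.7 degrees, less where a joint would pass 70% of its speed; a pose out of reach is approached as far as the arm can. A call with a number of a shift or a turn outside -1 to 1 is refused whole. A call with a gripper value outside its range is refused whole. "hand" is the opening, from 0 (shut) to 1 (fully open), set as the call begins (left out, the last holds). The fingers move at their own pace and stop on an object; "squeeze" is the grip in N (left out, the last holds). Time passes only in rows, so rows that do not move let the fingers close. It gives the time, the measured TCP pose, the force, the opening and the grip force at its end, in the units of the state.
- r.get_state(): the state, without advancing time (a new reading comes with each control period).
- r.capture(name): name is "scene" or "top" or "wrist"; returns the picture (420x560x3 uint8, red, green, blue); there is no depth.
- r.camera_info(name): a dict with "K" (3x3 intrinsics, pixels), "distortion" ([k1, k2, p1, p2, k3] as OpenCV has them; the pictures are not rectified), "eye" and "attitude" of the camera in the world. Camera axes: x right, y down, z forward; pixel columns grow to the right and rows downward; lengths in m; the calibration is good to about 2 mm. A picture is of the moment at which its call begins: read the wrist's pose just before it. camera_info takes no time and is no camera call; for the wrist camera it gives the pose at the moment of the call.
- r.close_job(): hands the job in; it is judged then, once.
The state is a dict: "time_s": time; "joints": joint angles; "qd": joint speeds; "joint_torque": joint torques, N m; "tcp_pos": TCP position; "eef_rot": TCP orientation; "contact_force": force on the tool from outside, world axes, zero at the start; "moment": the same for the moment, N m; "gripper_width": finger opening in m; "gripper_force": force on a finger pad.
Only numpy, scipy, OpenCV 4.12 (cv2) and the standard library are available. Lean on these libraries where they do the work, as an engineer would, in place of code of your own. Each camera call takes 0.05 s, during which the arm holds its last target. There are 200 camera calls.

## Working session

There is one attempt and no reset: what is moved stays moved. The work goes in short steps, Python scripts to look and compute and a tool call to move; the robot and the scene stay as the last step left them, time stands still between calls to the robot, and variables do not carry over. Pictures are saved under pics/ and viewed, at most 10 in all, crops included, and the job is handed in when it is done.

Besides the shell and the picture viewer there is one more tool, called by a JSON object that holds its "api" and its "payload". carry_out: Moves the arm, as the interface text tells. Its arguments: {"type":"object","properties":{"targets":{"type":"array","items":{"type":"array","items":{"type":"number","minimum":-1,"maximum":1}}},"hand":{"type":"number"},"squeeze":{"type":"number"}},"required":["targets"]}

```bash
mkdir -p pics; ls
python3 - <<'E'
from plant import r
import cv2,numpy as np
s=r.get_state();print(s)
for n in ("scene","top"):
    im=r.capture(n);cv2.imwrite(f"pics/{n}0.png",im[:,:,::-1]);i=r.camera_info(n);print(n,i)
E
```

```text
pics
{'time_s': 0.0, 'joints': array([-5.99279333e+01,  2.05916795e+01,  6.34218113e-01, -2.01887923e-02,
       -7.01347430e+01, -1.65057133e+01]), 'qd': array([ 0.00562747,  0.03419736, -0.01153093,  0.02595932,  0.01285274,
        0.00584157]), 'joint_torque': array([-9.62744116e-05, -5.82723212e+01,  2.93048126e+01,  6.99700847e+00,
        6.94215763e-03, -1.88081517e-04]), 'tcp_pos': array([ 0.15819639, -0.65573881,  0.24442305]), 'eef_rot': array([ 1.79906203e+02, -8.00222053e-03, -1.66440516e+02]), 'contact_force': array([ 0.47745194, -0.70491327, -0.0549492 ]), 'moment': array([-0.00356506, -0.01656782, -0.0178009 ]), 'gripper_force': 0.0, 'gripper_width': 0.08747625536233111}
scene {'K': array([[541.37343155,   0.        , 274.19752122],
       [  0.        , 541.37343155, 211.82659953],
       [  0.        ,   0.        ,   1.        ]]), 'distortion': array([-0.20350912,  0.        ,  0.        ,  0.        ,  0.        ]), 'eye': array([ 1.25467137, -0.38941749,  1.27894477]), 'attitude': array([-148.67888211,    0.67122345,   58.25631518])}
top {'K': array([[447.42133135,   0.        , 275.91157145],
       [  0.        , 447.42133135, 208.95444335],
       [  0.        ,   0.        ,   1.        ]]), 'distortion': array([0.03601065, 0.        , 0.        , 0.        , 0.        ]), 'eye': array([ 0.49247785, -0.02919161,  1.12680864]), 'attitude': array([-172.3861754 ,   -0.71675887,  -89.44187639])}
```

View pics/top0.png

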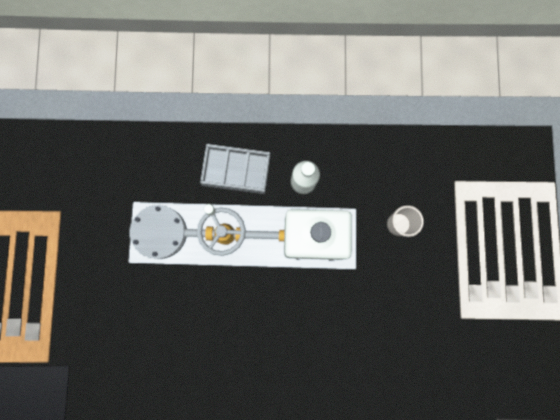

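View pics/scene0.png

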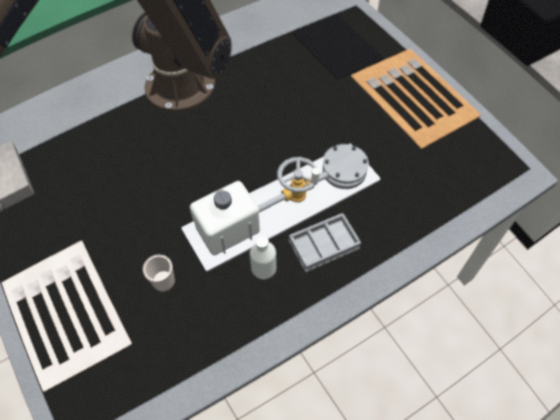

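Top view: cap at about (320,232), wheel at (222,232), and a knob candidate at about (208,209). The scene view shows the cap at (223,200) and the wheel at (298,175). I'll cast rays from both views and zoom in.

```bash
cat > h.py <<'E'
from plant import r
import cv2,numpy as np
from scipy.spatial.transform import Rotation as R
def ray(i,uv):
    p=cv2.undistortPoints(np.array([[uv]],float),i["K"],i["distortion"])[0,0]
    d=R.from_euler("xyz",i["attitude"],degrees=True).as_matrix()@[p[0],p[1],1]
    return np.array(i["eye"]),d
def plane(i,uv,z):
    e,d=ray(i,uv); return e+d*(z-e[2])/d[2]
def proj(i,P):
    M=R.from_euler("xyz",i["attitude"],degrees=True).as_matrix().T
    rv=cv2.Rodrigues(M)[0]; return cv2.projectPoints(np.array(P,float).reshape(-1,3),rv,-M@i["eye"],i["K"],i["distortion"])[0][:,0]
E
python3 - <<'E'
from h import *
i=r.camera_info("top");j=r.camera_info("scene")
a=cv2.imread("pics/top0.png");b=cv2.imread("pics/scene0.png")
print(plane(i,(320,232),.178),plane(j,(223,199),.178))
print(plane(i,(222,231),.116),plane(j,(298,175),.116))
# dark cap on white tank
for im,box,n,c in((a,(300,212,345,252),"t",i),(b,(205,185,245,215),"s",j)):
    x0,y0,x1,y1=box;g=cv2.cvtColor(im[y0:y1,x0:x1],cv2.COLOR_BGR2GRAY)
    m=(g<130).astype(np.uint8);cs,_=cv2.findContours(m,0,1)
    for k in cs:
        if cv2.contourArea(k)>40:
            (u,v),ax,an=cv2.fitEllipse(k);print(n,u+x0,v+y0,ax,plane(c,(u+x0,v+y0),.17))
# plate outline: corners
m=cv2.inRange(a,(150,150,150),(255,255,255));m=cv2.morphologyEx(m[190:280,120:370],cv2.MORPH_CLOSE,np.ones((15,15)))
k=max(cv2.findContours(m,0,1)[0],key=cv2.contourArea);q=cv2.boxPoints(cv2.minAreaRect(k))+[120,190]
print([plane(i,p,.01).round(4) for p in q])
A=cv2.resize(a[195:275,120:220+40],None,fx=4,fy=4,interpolation=2);B=cv2.resize(b[135:215,260:400],None,fx=4,fy=4,interpolation=2)
cv2.imwrite("pics/z.png",np.vstack([A,B]))
E
```

```text
[ 0.57105408 -0.13407148  0.178     ] [ 0.58114102 -0.1338061   0.178     ]
[0.57607511 0.08081915 0.116     ] [0.58266467 0.08379699 0.116     ]
s 222.6135959625244 203.00251388549805 (10.486309051513672, 14.932514190673828) [ 0.58587657 -0.13833702  0.17      ]
s 211.2240390777588 188.44483613967896 (8.040621757507324, 24.459484100341797) [ 0.53338419 -0.14173131  0.17      ]
[array([0.5058, 0.3191, 0.01  ]), array([0.6561, 0.3229, 0.01  ]), array([ 0.646 , -0.2454,  0.01  ]), array([ 0.4949, -0.2388,  0.01  ])]
```

View pics/z.png

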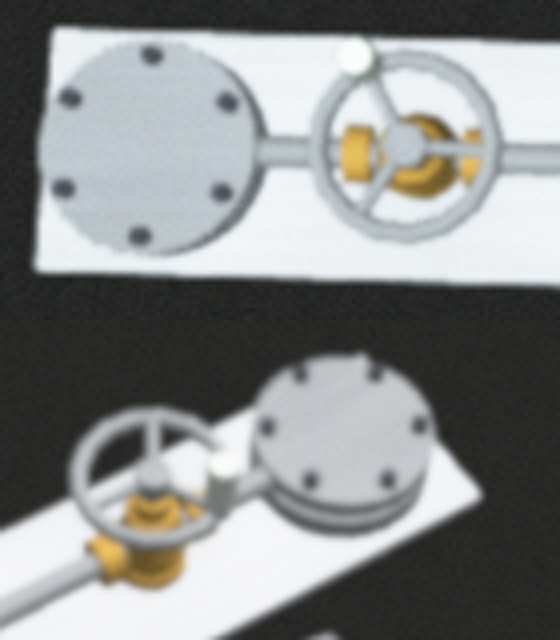

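Zoom: knob top at top-pixel (208.5,209) and scene-pixel (315.8,171.3). Hub top is at top-pixel (221.5,231.2) and scene-pixel about (298,174.5). Next step is to triangulate these and plan the move over the cap.

Run:
```python
from h import *
i=r.camera_info("top");j=r.camera_info("scene")
def tri(u,v):
    (a,d),(b,e)=ray(i,u),ray(j,v)
    t=np.linalg.lstsq(np.c_[d,-e],b-a,rcond=None)[0];P=a+d*t[0];Q=b+e*t[1];return ((P+Q)/2).round(4),np.linalg.norm(P-Q).round(4)
print("knob",tri((208.5,209),(315.8,171.3)),plane(i,(208.5,209),.163))
print("hub",tri((221.5,231.2),(298,174.5)),plane(i,(221.5,231.2),.118))
a=cv2.imread("pics/top0.png");g=cv2.cvtColor(a,6)[212:255,300:342]
m=(g<150).astype(np.uint8);n,l,st,c=cv2.connectedComponentsWithStats(m);print(st,c+[300,212])
for k in range(1,n): 
    if 200<st[k,4]<900: print(plane(i,c[k]+[300,212],.176))
s=r.get_state();print(s["time_s"],s["tcp_pos"])
print(r.camera_info("wrist"))
```

```text
knob (array([0.6212, 0.1088, 0.1588]), np.float64(0.0045)) [0.6196681  0.10612555 0.163     ]
hub (array([0.5771, 0.0848, 0.1101]), np.float64(0.0048)) [0.57544617 0.08171439 0.118     ]
[[   0    0   42   43 1503]
 [  11   10   20   20  303]] [[320.52960745 233.22488357]
 [320.35313531 231.88448845]]
[ 0.57147475 -0.13504652  0.176     ]
0.1 [ 0.15821815 -0.65576865  0.24450269]
{'K': array([[310.48479719,   0.        , 275.51218562],
       [  0.        , 310.48479719, 208.89117472],
       [  0.        ,   0.        ,   1.        ]]), 'distortion': array([-0.07143514,  0.        ,  0.        ,  0.        ,  0.        ]), 'eye': array([ 0.09295039, -0.67088024,  0.38441174]), 'attitude': array([ 1.65377363e+02, -7.28201438e-02,  1.03496976e+02])}
```

{"api": "carry_out", "payload": {"targets": [[-0.087,0.068,0,0,0,0],[-0.087,0.068,0,0,0,0],[-0.087,0.068,0,0,0,0],[-0.087,0.068,0,0,0,0],[-0.087,0.068,0,0,0,0]], "hand": 1}}

```text
time_s: 0.72
tcp_pos: [0.3306, -0.4382, 0.2451]
eef_rot: [180.0, -0.0, -166.4]
contact_force: [0.2, 0.0, 0.1]
gripper_width: 0.0874
gripper_force: 0.0
```

{"api": "carry_out", "payload": {"targets": [[-0.087,0.068,0,0,0,0],[-0.087,0.068,0,0,0,0],[-0.087,0.068,0,0,0,0],[-0.087,0.068,0,0,0,0],[-0.087,0.068,0,0,0,0]]}}

```text
time_s: 1.35
tcp_pos: [0.5022, -0.2219, 0.2453]
eef_rot: [180.0, -0.0, -166.4]
contact_force: [1.2, -1.1, -0.1]
gripper_width: 0.0874
gripper_force: 0.0
```

{"api": "carry_out", "payload": {"targets": [[-0.087,0.068,0,0,0,0],[-0.087,0.068,0,0,0,0],[0,0,0,0,0,0.113],[0,0,0,0,0,0.113],[0,0,0,0,0,0]]}}

```text
time_s: 1.98
tcp_pos: [0.5699, -0.1368, 0.245]
eef_rot: [180.0, -0.0, -179.9]
contact_force: [0.0, -1.5, 0.6]
gripper_width: 0.0875
gripper_force: 0.0
```

Run:
```python
from h import *
s=r.get_state();print(s["time_s"],s["tcp_pos"],s["eef_rot"],s["joints"])
i=r.camera_info("wrist");im=r.capture("wrist");cv2.imwrite("pics/w1.png",im[:,:,::-1])
print(i["eye"],i["attitude"]);print(proj(i,[[.572,-.136,.178],[.576,.083,.118],[.62,.107,.163]]))
```

```text
1.975 [ 0.56990733 -0.13683219  0.24495087] [ 1.79996226e+02 -4.54167115e-02 -1.79927764e+02] [ 5.59551929e+00  1.22787104e+01 -1.08927563e+01 -8.83771845e-03
 -6.68733761e+01 -9.55198109e+01]
[ 0.50277829 -0.13598387  0.38485705] [1.65415733e+02 4.63129967e-03 9.00049793e+01]
[[275.50445041 230.14769204]
 [510.26387123 212.84625514]
 [561.36919696 276.65879833]]
```

View pics/w1.png

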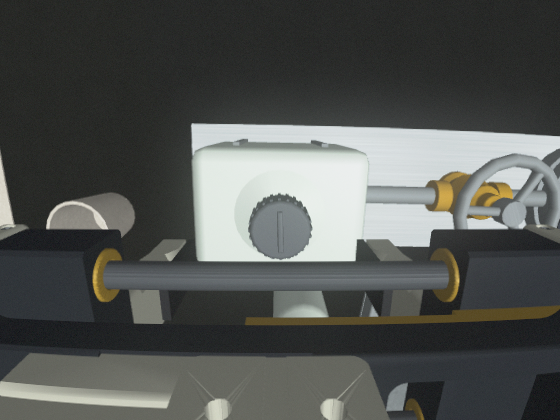

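Wrist view: the cap's top face is centred at about (281,228) with its ridge running along image y, about 3 mm to +y of my first estimate. The fingers straddle it cleanly. I'll correct, descend to TCP z≈0.176 and grip.

{"api": "carry_out", "payload": {"targets": [[-0.002,0.006,0.046,0,0,0],[0,0,0.046,0,0,0],[0,0,0.046,0,0,0],[0,0,0,0,0,0]]}}

```text
time_s: 2.52
tcp_pos: [0.5697, -0.1343, 0.1747]
eef_rot: [-180.0, -0.2, -179.9]
contact_force: [0.8, 0.4, 0.3]
gripper_width: 0.0879
gripper_force: 0.0
```

{"api": "carry_out", "payload": {"targets": [[0,0,0,0,0,0],[0,0,0,0,0,0],[0,0,0,0,0,0],[0,0,0,0,0,0],[0,0,0,0,0,0]], "hand": 0, "squeeze": 15}}

```text
time_s: 3.15
tcp_pos: [0.5711, -0.1339, 0.1765]
eef_rot: [180.0, 0.0, -180.0]
contact_force: [-1.5, 6.0, 2.5]
gripper_width: 0.0436
gripper_force: 15.2
```

Run:
```python
from h import *
s=r.get_state();print(s)
```

```text
{'time_s': 3.15, 'joints': array([ 5.87847813e+00,  1.53771127e+01, -1.62470906e+01, -1.32249129e-02,
       -5.83613215e+01, -9.58598788e+01]), 'qd': array([ 0.3754864 , -0.0285184 ,  0.1994582 , -0.47307366, -0.15919317,
        0.053747  ]), 'joint_torque': array([-2.71526568e+00, -4.77064419e+01,  2.58315468e+01,  7.75286078e+00,
       -1.64077599e-01,  4.27007012e-05]), 'tcp_pos': array([ 0.57107394, -0.13394501,  0.17649824]), 'eef_rot': array([ 1.79987320e+02,  1.32491817e-02, -1.79988338e+02]), 'contact_force': array([-1.47275422,  6.04632884,  2.54446566]), 'moment': array([ 1.96802468,  0.26963945, -0.03359387]), 'gripper_force': 15.172853028634563, 'gripper_width': 0.043583242574763134}
```

{"api": "carry_out", "payload": {"targets": [[0,0.002,0,0,0,-0.1],[0,0,0,0,0,-0.15],[0,0,0,0,0,-0.15],[0,0,0,0,0,-0.15],[0,0,0,0,0,-0.15]]}}

```text
time_s: 3.78
tcp_pos: [0.5714, -0.1345, 0.1766]
eef_rot: [-179.9, -0.1, -137.7]
contact_force: [2.0, -7.9, -2.0]
gripper_width: 0.0435
gripper_force: 15.0
```

{"api": "carry_out", "payload": {"targets": [[0,0,0,0,0,-0.15],[0,0,0,0,0,-0.15],[0,0,0,0,0,-0.1],[0,0,0,0,0,0],[0,0,0,0,0,0]]}}

```text
time_s: 4.4
tcp_pos: [0.5718, -0.1348, 0.1766]
eef_rot: [-179.9, -0.1, -114.0]
contact_force: [3.1, -9.1, -3.5]
gripper_width: 0.0435
gripper_force: 15.0
```

Run:
```python
from h import *
s=r.get_state();print(s["tcp_pos"],s["eef_rot"],s["moment"],s["contact_force"],s["joint_torque"][5],s["gripper_width"])
```

```text
[ 0.57177057 -0.13476146  0.17657399] [-1.79889987e+02 -9.85046135e-02 -1.13988543e+02] [-3.37071615 -1.27963689  0.0635832 ] [ 3.06883039 -9.09347764 -3.51264575] -0.027110514929518104 0.04353995801217466
```

{"api": "carry_out", "payload": {"targets": [[0.002,0,0,0,0,-0.1],[0,0,0,0,0,-0.1],[0,0,0,0,0,-0.1],[0,0,0,0,0,0]]}}

```text
time_s: 4.9
tcp_pos: [0.5722, -0.1348, 0.1767]
eef_rot: [-179.8, -0.1, -95.9]
contact_force: [5.7, -4.4, -4.1]
gripper_width: 0.0435
gripper_force: 15.0
```

Run:
```python
from h import *
s=r.get_state();print(s["tcp_pos"],s["eef_rot"],s["moment"],s["contact_force"],s["joint_torque"][5],s["gripper_width"])
i=r.camera_info("wrist");im=r.capture("wrist");cv2.imwrite("pics/w2.png",im[:,:,::-1])
```

```text
[ 0.57215965 -0.13483154  0.17671538] [-1.79832561e+02 -5.00241205e-02 -9.59167014e+01] [-1.86240406 -1.81886818 -0.06371799] [ 5.65196837 -4.43521424 -4.05339661] 0.7266526110470295 0.043491641963826655
```

View pics/w2.png

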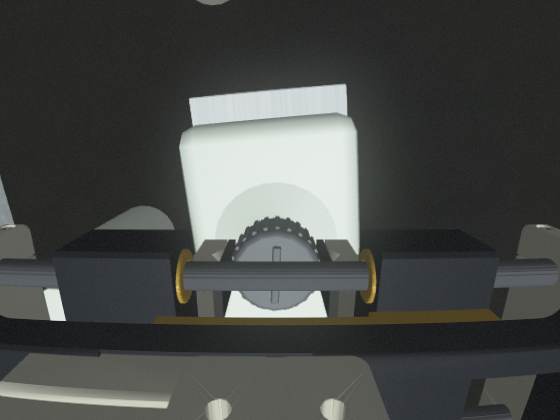

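The grip has not slipped, since the ridge is still at right angles to the pad line. The torque jump after about 84° says the cap is at its stop. One more nudge, then release and rise.

{"api": "carry_out", "payload": {"targets": [[0,0,0,0,0,-0.1],[0,0,0,0,0,0]]}}

```text
time_s: 5.2
tcp_pos: [0.5723, -0.1348, 0.1769]
eef_rot: [-179.8, -0.1, -89.9]
contact_force: [4.9, -5.5, -1.7]
gripper_width: 0.0432
gripper_force: 15.0
```

Run:
```python
from h import *
s=r.get_state();print(s["tcp_pos"],s["eef_rot"],s["moment"],s["contact_force"],s["joint_torque"][5],s["gripper_width"])
```

```text
[ 0.57226134 -0.13476953  0.17685033] [-1.79822122e+02 -6.28088551e-02 -8.99187284e+01] [-1.71648281 -1.80498103 -0.03643927] [ 4.9185859  -5.50171641 -1.67182468] 0.6949207931756973 0.04322014435460529
```

{"api": "carry_out", "payload": {"targets": [[0,0,0,0,0,0],[0,0,0,0,0,0],[0,0,0,0,0,0],[0,0,0,0,0,0]], "hand": 1}}

```text
time_s: 5.7
tcp_pos: [0.5705, -0.1339, 0.1764]
eef_rot: [180.0, 0.0, -90.0]
contact_force: [0.0, -0.8, 0.7]
gripper_width: 0.078
gripper_force: 0.0
```

{"api": "carry_out", "payload": {"targets": [[0,0,-0.06,0,0,0],[0,0,-0.06,0,0,0],[0,0,0,0,0,0]]}}

```text
time_s: 6.08
tcp_pos: [0.572, -0.134, 0.2391]
eef_rot: [-179.7, -0.0, -90.0]
contact_force: [-0.2, 0.8, -1.0]
gripper_width: 0.0872
gripper_force: 0.0
```

Run:
```python
from h import *
s=r.get_state();print(s["tcp_pos"],s["eef_rot"],s["gripper_width"],s["joints"])
i=r.camera_info("wrist");im=r.capture("wrist");
i2=r.camera_info("top");t=r.capture("top");cv2.imwrite("pics/t3.png",t[:,:,::-1])
cv2.imwrite("pics/w3.png",im[:,:,::-1])
```

```text
[ 0.57199296 -0.13404394  0.23905906] [-1.79729406e+02 -1.08878525e-02 -8.99698065e+01] 0.08716864758381128 [ 5.89077437e+00  1.24542615e+01 -1.14799123e+01  4.21668734e-02
 -6.57977641e+01 -5.87775189e+00]
```

View pics/w3.png

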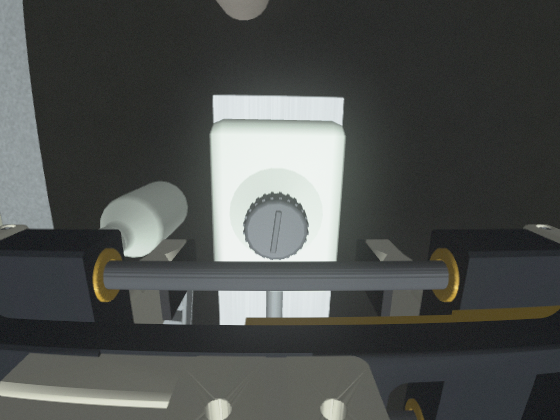

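The ridge is now tilted about 7° against the tool, running from (278,212) to (273,252). So the pads slipped on the cap once it met its stop, and the vent is fully open. Next I'll move over the knob at about (0.620,0.106).

{"api": "carry_out", "payload": {"targets": [[-0.096,-0.019,0,0,0,0],[-0.096,-0.019,0,0,0,0],[-0.096,-0.019,0,0,0,0],[-0.096,-0.019,0,0,0,0],[-0.096,-0.019,0,0,0,0]]}}

```text
time_s: 6.8
tcp_pos: [0.6177, 0.1075, 0.2351]
eef_rot: [179.9, -0.0, -90.0]
contact_force: [0.7, -0.1, -0.3]
gripper_width: 0.0875
gripper_force: 0.0
```

{"api": "carry_out", "payload": {"targets": [[0,0,0,0,0,0]]}}

```text
time_s: 6.92
tcp_pos: [0.6179, 0.109, 0.2345]
eef_rot: [179.9, -0.0, -89.8]
contact_force: [-0.4, 0.2, 0.2]
gripper_width: 0.0873
gripper_force: 0.0
```

Run:
```python
from h import *
s=r.get_state();print(s["tcp_pos"],s["eef_rot"],s["joints"])
i=r.camera_info("wrist");im=r.capture("wrist");np.save("i4.npy",i,allow_pickle=True)
cv2.imwrite("pics/w4.png",im[:,:,::-1]);print(proj(i,[[.6197,.1061,.163],[.6197,.1061,.118],[.5757,.0855,.118],[.5757,.0817,.118]]))
```

```text
[0.61792659 0.10895273 0.23445138] [ 1.79869857e+02 -3.92675965e-02 -8.98051791e+01] [ 2.77832261e+01  1.65917801e+01 -6.46623652e+00 -2.76528614e-02
 -6.70755169e+01 -2.75776489e+01]
[[273.56814815 220.88848597]
 [273.78550278 205.61015036]
 [326.40543948 181.81101273]
 [326.5932527  177.30499751]]
```

View pics/w4.png

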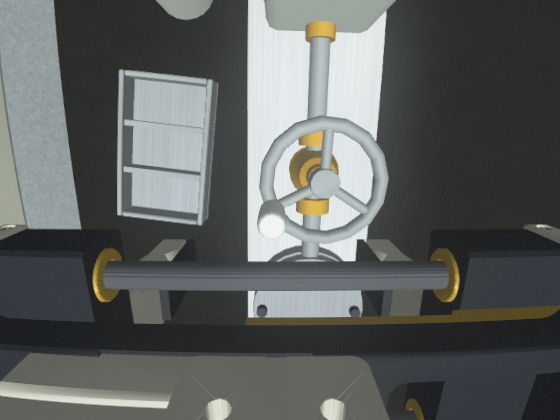

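Hub at (325,181) and knob top at (270,222). That puts the wheel axis at about (0.576,0.085) and the knob at (0.6215,0.107), radius 50.1 mm as it should be. The opening is about 297° (5.2 rad). Now to grip the knob.

{"api": "carry_out", "payload": {"targets": [[0.004,-0.007,0.056,0,0,0],[0,0,0.056,0,0,0],[0,0,0.056,0,0,0],[0,0,0,0,0,0]]}}

```text
time_s: 7.48
tcp_pos: [0.6197, 0.1024, 0.1497]
eef_rot: [179.7, -0.1, -90.1]
contact_force: [0.3, -0.1, -0.4]
gripper_width: 0.0877
gripper_force: 0.0
```

{"api": "carry_out", "payload": {"targets": [[0,0,0,0,0,0],[0,0,0,0,0,0],[0,0,0,0,0,0],[0,0,0,0,0,0],[0,0,0,0,0,0]], "hand": 0, "squeeze": 25}}

```text
time_s: 8.1
tcp_pos: [0.6216, 0.1041, 0.1526]
eef_rot: [-180.0, 0.0, -90.0]
contact_force: [-0.1, 0.6, -0.4]
gripper_width: 0.0435
gripper_force: 0.0
```

{"api": "carry_out", "payload": {"targets": [[0,0,0,0,0,0],[0,0,0,0,0,0]]}}

```text
time_s: 8.35
tcp_pos: [0.6216, 0.104, 0.1523]
eef_rot: [180.0, -0.0, -90.0]
contact_force: [0.1, 0.7, -0.5]
gripper_width: 0.0235
gripper_force: 0.2
```

```bash
cat > st.py <<'E'
from h import *
import sys
s=r.get_state();C=np.array([.5762,.0855]);d=s["tcp_pos"][:2]-C
print(s["time_s"],s["tcp_pos"].round(4),"yaw",s["eef_rot"].round(1),"F",s["contact_force"].round(1),"cw",np.degrees(np.arctan2(d[0],d[1])).round(1),"rad",np.linalg.norm(d).round(4),s["gripper_width"].round(4),s["joints"].round(0))
open("log.txt","a").write("%f %f\n"%tuple(s["tcp_pos"][:2]))
E
python3 st.py
python3 - <<'E'
import numpy as np
# knob moves clockwise from cw=64deg: steps of 15deg; tool x=-Y, tool y=-X, /0.5
c=np.radians(np.arange(64,365,15));X=.05*np.sin(c);Y=.05*np.cos(c)
for k in range(len(c)-1): print(round(np.degrees(c[k+1])),[round(-(Y[k+1]-Y[k])*2,4),round(-(X[k+1]-X[k])*2,4)])
E
```

```text
79 [np.float64(0.0248), np.float64(-0.0083)]
94 [np.float64(0.0261), np.float64(-0.0016)]
109 [np.float64(0.0256), np.float64(0.0052)]
124 [np.float64(0.0234), np.float64(0.0116)]
139 [np.float64(0.0196), np.float64(0.0173)]
154 [np.float64(0.0144), np.float64(0.0218)]
169 [np.float64(0.0083), np.float64(0.0248)]
184 [np.float64(0.0016), np.float64(0.0261)]
199 [np.float64(-0.0052), np.float64(0.0256)]
214 [np.float64(-0.0116), np.float64(0.0234)]
229 [np.float64(-0.0173), np.float64(0.0196)]
244 [np.float64(-0.0218), np.float64(0.0144)]
259 [np.float64(-0.0248), np.float64(0.0083)]
274 [np.float64(-0.0261), np.float64(0.0016)]
289 [np.float64(-0.0256), np.float64(-0.0052)]
304 [np.float64(-0.0234), np.float64(-0.0116)]
319 [np.float64(-0.0196), np.float64(-0.0173)]
334 [np.float64(-0.0144), np.float64(-0.0218)]
349 [np.float64(-0.0083), np.float64(-0.0248)]
364 [np.float64(-0.0016), np.float64(-0.0261)]Traceback (most recent call last):
  File "st.py", line 4, in <module>
    print(s["time_s"],s["tcp_pos"].round(4),"yaw",s["eef_rot"].round(1),"F",s["contact_force"].round(1),"cw",np.degrees(np.arctan2(d[0],d[1])).round(1),"rad",np.linalg.norm(d).round(4),s["gripper_width"].round(4),s["joints"].round(0))
                                                                                                                                                                                         ^^^^^^^^^^^^^^^^^^^^^^^^
AttributeError: 'float' object has no attribute 'round'
```

{"api": "carry_out", "payload": {"targets": [[-0.005,0,0,0,0,0],[0,0,0,0,0,0],[0,0,0,0,0,0]], "hand": 0.4}}

```text
time_s: 8.72
tcp_pos: [0.6216, 0.1066, 0.1523]
eef_rot: [180.0, -0.0, -90.0]
contact_force: [0.1, -0.1, -0.5]
gripper_width: 0.0348
gripper_force: 0.0
```

{"api": "carry_out", "payload": {"targets": [[0,0,0,0,0,0],[0,0,0,0,0,0],[0,0,0,0,0,0],[0,0,0,0,0,0]], "hand": 0}}

```text
time_s: 9.22
tcp_pos: [0.6211, 0.1063, 0.1523]
eef_rot: [179.9, -0.0, -90.0]
contact_force: [-4.1, -0.1, 2.9]
gripper_width: 0.0209
gripper_force: 25.0
```

```bash
sed -i 's/s\["gripper_width"\].round(4)/round(s["gripper_width"],4),round(s["gripper_force"],1)/' st.py; python3 st.py
```

```text
9.225 [0.6211 0.1063 0.1523] yaw [179.9  -0.  -90. ] F [-4.1 -0.1  2.9] cw 65.1 rad 0.0495 0.0209 25.0 [ 27.  20. -12.  -0. -57. -27.]
```

Knob gripped. Winding clockwise in 15° chords.

{"api": "carry_out", "payload": {"targets": [[0.025,-0.008,0,0,0,0],[0.026,-0.002,0,0,0,0],[0.026,0.005,0,0,0,0],[0.023,0.012,0,0,0,0]]}}

```text
time_s: 9.72
tcp_pos: [0.6187, 0.0566, 0.1524]
eef_rot: [-179.9, 0.1, -90.0]
contact_force: [-2.0, 6.6, 1.2]
gripper_width: 0.0212
gripper_force: 25.0
```

```bash
python3 st.py
```

```text
9.725 [0.6187 0.0566 0.1524] yaw [-1.799e+02  1.000e-01 -9.000e+01] F [-2.   6.6  1.2] cw 124.2 rad 0.0514 0.0212 25.0 [ 23.  20. -14.  -0. -57. -23.]
```

{"api": "carry_out", "payload": {"targets": [[0.02,0.017,0,0,0,0],[0.014,0.022,0,0,0,0],[0.008,0.025,0,0,0,0],[0.002,0.026,0,0,0,0]]}}

```text
time_s: 10.22
tcp_pos: [0.5725, 0.0337, 0.1524]
eef_rot: [-180.0, -0.0, -90.0]
contact_force: [4.1, 2.4, -2.6]
gripper_width: 0.021
gripper_force: 25.0
```

```bash
python3 st.py
```

```text
10.225 [0.5725 0.0337 0.1524] yaw [-180.   -0.  -90.] F [ 4.1  2.4 -2.6] cw -175.9 rad 0.0519 0.021 25.0 [ 23.  16. -20.   0. -55. -23.]
```

{"api": "carry_out", "payload": {"targets": [[-0.005,0.026,0,0,0,0],[-0.012,0.023,0,0,0,0],[-0.017,0.02,0,0,0,0],[-0.022,0.014,0,0,0,0]]}}

```text
time_s: 10.72
tcp_pos: [0.5307, 0.063, 0.1524]
eef_rot: [180.0, -0.0, -90.0]
contact_force: [4.9, -2.6, -4.2]
gripper_width: 0.0208
gripper_force: 25.0
```

```bash
python3 st.py
```

```text
10.725 [0.5307 0.063  0.1524] yaw [180.  -0. -90.] F [ 4.9 -2.6 -4.2] cw -116.3 rad 0.0507 0.0208 25.0 [ 28.  12. -24.   0. -54. -28.]
```

{"api": "carry_out", "payload": {"targets": [[-0.025,0.008,0,0,0,0],[-0.026,0.002,0,0,0,0],[-0.026,-0.005,0,0,0,0],[-0.023,-0.012,0,0,0,0]]}}

```text
time_s: 11.22
tcp_pos: [0.5355, 0.1129, 0.1524]
eef_rot: [-180.0, -0.1, -90.0]
contact_force: [8.1, -11.1, -4.1]
gripper_width: 0.0212
gripper_force: 25.0
```

```bash
python3 st.py
python3 - <<'E'
import numpy as np
from scipy.optimize import least_squares
P=np.loadtxt("log.txt");f=least_squares(lambda c:np.hypot(*(P-c).T)-.05,[.576,.085]);print(f.x,f.fun)
E
```

```text
11.225 [0.5355 0.1129 0.1524] yaw [-1.8e+02 -1.0e-01 -9.0e+01] F [  8.1 -11.1  -4.1] cw -56.0 rad 0.0491 0.0212 25.0 [ 32.  13. -23.   0. -54. -32.]
[0.57635472 0.08364665] [1.50681680e-04 2.13369391e-04 1.12149524e-04 5.64609785e-05
 3.12467748e-04]
```

{"api": "carry_out", "payload": {"targets": [[-0.018,-0.017,0,0,0,0],[-0.014,-0.022,0,0,0,0],[-0.007,-0.025,0,0,0,0],[0,0,0,0,0,0]]}}

```text
time_s: 11.72
tcp_pos: [0.5684, 0.133, 0.1524]
eef_rot: [-179.9, 0.0, -90.0]
contact_force: [2.8, -1.2, -1.8]
gripper_width: 0.0207
gripper_force: 25.0
```

```bash
sed -i 's/.5762,.0855/.5764,.0836/' st.py; python3 st.py
```

```text
11.725 [0.5684 0.133  0.1524] yaw [-179.9    0.   -90. ] F [ 2.8 -1.2 -1.8] cw -9.2 rad 0.0501 0.0207 25.0 [ 32.  16. -18.   0. -55. -32.]
```

{"api": "carry_out", "payload": {"targets": [[0,-0.009,0,0,0,0],[0,-0.009,0,0,0,0],[0,0,0,0,0,0]]}}

```text
time_s: 12.1
tcp_pos: [0.5763, 0.1334, 0.1523]
eef_rot: [-180.0, 0.1, -90.0]
contact_force: [-0.4, 4.8, -0.4]
gripper_width: 0.0212
gripper_force: 25.0
```

```bash
python3 st.py
```

```text
12.1 [0.5763 0.1334 0.1523] yaw [-1.8e+02  1.0e-01 -9.0e+01] F [-0.4  4.8 -0.4] cw -0.1 rad 0.0498 0.0212 25.0 [ 32.  17. -17.  -0. -55. -32.]
```

{"api": "carry_out", "payload": {"targets": [[0,-0.006,0,0,0,0],[0,0,0,0,0,0]]}}

```text
time_s: 12.35
tcp_pos: [0.5776, 0.1333, 0.1523]
eef_rot: [179.9, 0.1, -90.0]
contact_force: [-7.8, 6.5, 5.2]
gripper_width: 0.0206
gripper_force: 25.0
```

```bash
python3 st.py
```

```text
12.35 [0.5776 0.1333 0.1523] yaw [ 1.799e+02  1.000e-01 -9.000e+01] F [-7.8  6.5  5.2] cw 1.4 rad 0.0498 0.0206 25.0 [ 32.  17. -17.  -0. -56. -32.]
```

{"api": "carry_out", "payload": {"targets": [[0,-0.006,0,0,0,0],[0,0,0,0,0,0]]}}

```text
time_s: 12.6
tcp_pos: [0.5779, 0.1332, 0.1522]
eef_rot: [179.6, 0.1, -90.0]
contact_force: [-19.4, 9.9, 13.9]
gripper_width: 0.0214
gripper_force: 25.0
```

```bash
python3 st.py;python3 - <<'E'
import numpy as np
from scipy.optimize import least_squares
P=np.loadtxt("log.txt")[:-2];f=least_squares(lambda c:np.hypot(*(P-c).T)-.05,[.576,.085]);print(f.x,f.fun)
# anticlockwise from cw=1: steps 15deg
c=np.radians(1-np.arange(0,361,15));X=.05*np.sin(c);Y=.05*np.cos(c)
for k in range(24): print(round(np.degrees(c[k+1])),round(-(Y[k+1]-Y[k])*2,4),round(-(X[k+1]-X[k])*2,4))
E
```

```text
12.6 [0.5779 0.1332 0.1522] yaw [ 1.796e+02  1.000e-01 -9.000e+01] F [-19.4   9.9  13.9] cw 1.8 rad 0.0497 0.0214 25.0 [ 32.  17. -17.  -0. -56. -32.]
[0.57635059 0.08359549] [ 1.77503517e-04  1.89310274e-04  6.08199782e-05  3.16366948e-05
  3.38916950e-04  5.77405293e-05 -1.59436209e-04]
-14 0.003 0.0259
-29 0.0096 0.0243
-44 0.0155 0.021
-59 0.0204 0.0163
-74 0.0239 0.0104
-89 0.0258 0.0039
-104 0.0259 -0.003
-119 0.0243 -0.0096
-134 0.021 -0.0155
-149 0.0163 -0.0204
-164 0.0104 -0.0239
-179 0.0039 -0.0258
-194 -0.003 -0.0259
-209 -0.0096 -0.0243
-224 -0.0155 -0.021
-239 -0.0204 -0.0163
-254 -0.0239 -0.0104
-269 -0.0258 -0.0039
-284 -0.0259 0.003
-299 -0.0243 0.0096
-314 -0.021 0.0155
-329 -0.0163 0.0204
-344 -0.0104 0.0239
-359 -0.0039 0.0258
```

It is shut against the stop at cw ≈1.4°, as expected, with a push of 20 N. Now backing off anticlockwise, first turn.

{"api": "carry_out", "payload": {"targets": [[0,0.035,0,0,0,0],[0.01,0.024,0,0,0,0],[0.015,0.021,0,0,0,0],[0.02,0.016,0,0,0,0]]}}

```text
time_s: 13.1
tcp_pos: [0.5336, 0.1094, 0.1524]
eef_rot: [-180.0, 0.1, -90.0]
contact_force: [4.5, 1.5, -3.7]
gripper_width: 0.0211
gripper_force: 25.0
```

```bash
python3 st.py
```

```text
13.1 [0.5336 0.1094 0.1524] yaw [-1.8e+02  1.0e-01 -9.0e+01] F [ 4.5  1.5 -3.7] cw -58.9 rad 0.05 0.0211 25.0 [ 32.  13. -23.  -0. -54. -32.]
```

{"api": "carry_out", "payload": {"targets": [[0.024,0.01,0,0,0,0],[0.026,0.004,0,0,0,0],[0.026,-0.003,0,0,0,0],[0.024,-0.01,0,0,0,0]]}}

```text
time_s: 13.6
tcp_pos: [0.5333, 0.0583, 0.1524]
eef_rot: [179.9, -0.0, -90.0]
contact_force: [-1.2, 3.6, -0.1]
gripper_width: 0.0212
gripper_force: 25.0
```

```bash
python3 st.py
```

```text
13.6 [0.5333 0.0583 0.1524] yaw [179.9  -0.  -90. ] F [-1.2  3.6 -0.1] cw -120.4 rad 0.05 0.0212 25.0 [ 27.  12. -24.  -0. -54. -27.]
```

{"api": "carry_out", "payload": {"targets": [[0.021,-0.015,0,0,0,0],[0.016,-0.02,0,0,0,0],[0.01,-0.024,0,0,0,0],[0.004,-0.026,0,0,0,0]]}}

```text
time_s: 14.1
tcp_pos: [0.5769, 0.0334, 0.1523]
eef_rot: [180.0, -0.0, -90.0]
contact_force: [-3.8, 5.0, 3.7]
gripper_width: 0.0215
gripper_force: 25.0
```

```bash
python3 st.py
```

```text
14.1 [0.5769 0.0334 0.1523] yaw [180.  -0. -90.] F [-3.8  5.   3.7] cw 179.5 rad 0.0502 0.0215 25.0 [ 23.  16. -19.   0. -55. -23.]
```

Tracking well, so I'll continue.

{"api": "carry_out", "payload": {"targets": [[-0.003,-0.026,0,0,0,0],[-0.01,-0.024,0,0,0,0],[-0.015,-0.021,0,0,0,0],[-0.02,-0.016,0,0,0,0]]}}

```text
time_s: 14.6
tcp_pos: [0.6199, 0.0584, 0.1522]
eef_rot: [179.9, -0.0, -90.0]
contact_force: [-8.4, 1.0, 7.2]
gripper_width: 0.0214
gripper_force: 25.0
```

{"api": "carry_out", "payload": {"targets": [[-0.024,-0.01,0,0,0,0],[-0.026,-0.004,0,0,0,0],[-0.026,0.003,0,0,0,0],[-0.024,0.01,0,0,0,0]]}}

```text
time_s: 15.1
tcp_pos: [0.6203, 0.1081, 0.1523]
eef_rot: [180.0, -0.1, -90.0]
contact_force: [-4.1, -7.2, 4.6]
gripper_width: 0.0209
gripper_force: 25.0
```

{"api": "carry_out", "payload": {"targets": [[-0.021,0.015,0,0,0,0],[-0.016,0.02,0,0,0,0],[-0.01,0.024,0,0,0,0],[-0.004,0.026,0,0,0,0]]}}

```text
time_s: 15.6
tcp_pos: [0.5787, 0.1338, 0.1524]
eef_rot: [-179.9, -0.0, -90.0]
contact_force: [3.1, -7.7, -1.6]
gripper_width: 0.0213
gripper_force: 25.0
```

```bash
python3 st.py
```

```text
15.6 [0.5787 0.1338 0.1524] yaw [-179.9   -0.   -90. ] F [ 3.1 -7.7 -1.6] cw 2.7 rad 0.0503 0.0213 25.0 [ 32.  17. -17.   0. -56. -32.]
```

One turn open (cw 2.7°, in motion). Second turn:

{"api": "carry_out", "payload": {"targets": [[0.003,0.026,0,0,0,0],[0.01,0.024,0,0,0,0],[0.015,0.021,0,0,0,0],[0.02,0.016,0,0,0,0]]}}

```text
time_s: 16.1
tcp_pos: [0.5337, 0.1097, 0.1524]
eef_rot: [-180.0, 0.1, -90.0]
contact_force: [4.8, 1.1, -4.6]
gripper_width: 0.0211
gripper_force: 25.0
```

{"api": "carry_out", "payload": {"targets": [[0.024,0.01,0,0,0,0],[0.026,0.004,0,0,0,0],[0.026,-0.003,0,0,0,0],[0.024,-0.01,0,0,0,0]]}}

```text
time_s: 16.6
tcp_pos: [0.5333, 0.0582, 0.1524]
eef_rot: [179.9, -0.0, -90.0]
contact_force: [-1.2, 2.8, 0.1]
gripper_width: 0.021
gripper_force: 25.0
```

{"api": "carry_out", "payload": {"targets": [[0.021,-0.015,0,0,0,0],[0.016,-0.02,0,0,0,0],[0.01,-0.024,0,0,0,0],[0.004,-0.026,0,0,0,0]]}}

```text
time_s: 17.1
tcp_pos: [0.5769, 0.0334, 0.1523]
eef_rot: [180.0, -0.0, -90.0]
contact_force: [-3.6, 4.7, 2.7]
gripper_width: 0.0212
gripper_force: 25.0
```

```bash
python3 st.py
```

```text
17.1 [0.5769 0.0334 0.1523] yaw [180.  -0. -90.] F [-3.6  4.7  2.7] cw 179.4 rad 0.0502 0.0212 25.0 [ 23.  16. -19.   0. -55. -23.]
```

{"api": "carry_out", "payload": {"targets": [[-0.003,-0.026,0,0,0,0],[-0.01,-0.024,0,0,0,0],[-0.015,-0.021,0,0,0,0],[-0.02,-0.016,0,0,0,0]]}}

```text
time_s: 17.6
tcp_pos: [0.6198, 0.0584, 0.1523]
eef_rot: [179.9, -0.0, -90.0]
contact_force: [-8.7, 0.9, 7.2]
gripper_width: 0.0211
gripper_force: 25.0
```

{"api": "carry_out", "payload": {"targets": [[-0.024,-0.01,0,0,0,0],[-0.026,-0.004,0,0,0,0],[-0.026,0.003,0,0,0,0],[-0.024,0.01,0,0,0,0]]}}

```text
time_s: 18.1
tcp_pos: [0.6203, 0.1081, 0.1523]
eef_rot: [180.0, -0.1, -90.0]
contact_force: [-4.0, -6.8, 4.0]
gripper_width: 0.0209
gripper_force: 25.0
```

{"api": "carry_out", "payload": {"targets": [[-0.021,0.015,0,0,0,0],[-0.016,0.02,0,0,0,0],[-0.01,0.024,0,0,0,0],[0,0,0,0,0,0]]}}

```text
time_s: 18.6
tcp_pos: [0.5902, 0.1318, 0.1523]
eef_rot: [180.0, -0.0, -89.9]
contact_force: [-4.0, -3.2, 2.5]
gripper_width: 0.0214
gripper_force: 25.0
```

```bash
python3 st.py;python3 - <<'E'
import numpy as np
from scipy.optimize import least_squares
P=np.loadtxt("log.txt")[-7:];f=least_squares(lambda c:np.hypot(*(P-c).T)-.05,[.576,.085]);print(f.x,f.fun)
E
```

```text
18.6 [0.5902 0.1318 0.1523] yaw [180.   -0.  -89.9] F [-4.  -3.2  2.5] cw 15.9 rad 0.0502 0.0214 25.0 [ 31.  18. -16.   0. -56. -31.]
[0.57642877 0.08355401] [-2.89154481e-04  7.53518641e-05 -4.28797030e-06  1.41924391e-04
  3.27447354e-04  1.21085807e-04  1.91089265e-04]
```

{"api": "carry_out", "payload": {"targets": [[-0.003,0.012,0,0,0,0],[0,0.012,0,0,0,0],[0,0,0,0,0,0],[0,0,0,0,0,0]]}}

```text
time_s: 19.1
tcp_pos: [0.5791, 0.1335, 0.1524]
eef_rot: [-180.0, 0.0, -90.0]
contact_force: [2.1, 0.1, -1.2]
gripper_width: 0.021
gripper_force: 25.0
```

```bash
python3 st.py
```

```text
19.1 [0.5791 0.1335 0.1524] yaw [-180.    0.  -90.] F [ 2.1  0.1 -1.2] cw 3.1 rad 0.05 0.021 25.0 [ 32.  17. -17.  -0. -56. -32.]
```

Needs 1.6 mm more in −x.

{"api": "carry_out", "payload": {"targets": [[0,0.003,0,0,0,0],[0,0,0,0,0,0],[0,0,0,0,0,0]]}}

```text
time_s: 19.48
tcp_pos: [0.5774, 0.1335, 0.1524]
eef_rot: [-180.0, 0.0, -90.0]
contact_force: [3.1, 3.0, -2.9]
gripper_width: 0.0212
gripper_force: 25.0
```

```bash
python3 st.py
python3 - <<'E'
from h import *
im=r.capture("top");im2=r.capture("wrist")
A=cv2.resize(im[130:280,110:440],None,fx=2,fy=2);B=im2[:,:]
cv2.imwrite("pics/end.png",A[:,:,::-1])
E
python3 st.py
```

```text
19.475 [0.5774 0.1335 0.1524] yaw [-180.    0.  -90.] F [ 3.1  3.  -2.9] cw 1.2 rad 0.0499 0.0212 25.0 [ 32.  17. -17.  -0. -56. -32.]
19.575 [0.5774 0.1335 0.1524] yaw [-180.    0.  -90.] F [ 2.7  1.8 -3.3] cw 1.1 rad 0.0499 0.0213 25.0 [ 32.  17. -17.  -0. -56. -32.]
```

View pics/end.png

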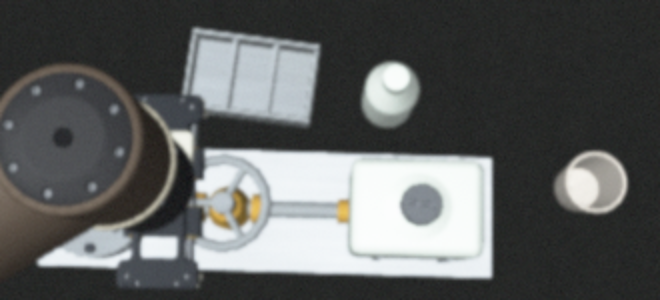

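The top view shows the gripper on the knob at the test-cell side of the wheel. The mould (250,75), bottle (390,90) and cup (595,180) have not moved. The TCP sits where it did at the shut stop, with under 4 N on the tool, so I'm handing in.

```bash
python3 -c "
from plant import r
print(r.close_job())"
```

```text
the job is handed in; nothing more can be done
None
```

I unscrewed the vent cap to its stop, wound the valve shut against its stop, and backed it off two full turns (within about 0.5° by arm position). The job was handed in at 19.6 s with the crank knob still gripped and the bottle, cup and mould untouched; no verdict came back.

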